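# Point-and-check the requested sample, then log it

## Task

Make the point-and-check for the next sample: point straight down at the token in the yellow-framed pocket of the request board, then at the vial whose cap has that token's colour, each time keeping the fingertips about 2 to 3 cm above the middle of it for at least one second without touching it. Then press the red button all the way down to log the check, let it come back up and draw clear. Do not touch, lift or move the vials, the board, the microscope, the lamp or the other things around the work, and do not point at or pass low over the other two vials.

Things in the scene. Friction and masses are not known exactly. Their poses are not given: they have to be found in the camera images.
- request_board: Grey plastic board screwed to the bench, 120 mm (its x) by 130 mm (its y) by 8 mm, origin at the centre of its underside. On it lie three round pockets; the one nearer the robot has a square yellow frame, the two farther ones are plain thin black rings and hold the spare tokens.
- framed_pocket (a point): Centre of the yellow-framed pocket on the request board, 12 mm above the bench (level with the top of the token lying in it). The frame is 54 mm square and 13 mm high over the bench; spare tokens lie 66 mm away.
- log_button (a joint): Travel of the round red push button, 0 = released, grows to 0.006 m fully down; a spring brings it back. Fully down takes about 5 N; it counts as pressed beyond 0.004 m.
- log_button_top (a point): Centre of the top face of the red button (28 mm across, 22 mm above the bench, in a black housing 44 mm across that is fixed to the bench; it is pressed straight down).
- token_blue: Flat blue plastic token, 32 mm across, 4 mm thick, fixed in its pocket; origin at the centre of its underside. The token in the yellow-framed pocket tells which vial is asked for.
- token_green: Flat green plastic token, 32 mm across, 4 mm thick, fixed in its pocket; origin at the centre of its underside. The token in the yellow-framed pocket tells which vial is asked for.
- token_white: Flat white plastic token, 32 mm across, 4 mm thick, fixed in its pocket; origin at the centre of its underside. The token in the yellow-framed pocket tells which vial is asked for.
- vial_blue: Loose upright sample vial with blue screw cap over brown contents, 24 mm across, 50 mm tall, 18 g; origin at the centre of its underside, z up. The cap's top is 50 mm above the origin. The vials stand at least 60 mm apart, in any order.
- vial_green: Loose upright sample vial with green screw cap over sand-coloured contents, 24 mm across, 50 mm tall, 18 g; origin at the centre of its underside, z up. The cap's top is 50 mm above the origin. The vials stand at least 60 mm apart, in any order.
- vial_white: Loose upright sample vial with white screw cap over blue contents, 24 mm across, 50 mm tall, 18 g; origin at the centre of its underside, z up. The cap's top is 50 mm above the origin. The vials stand at least 60 mm apart, in any order.
- oil_bottle: Bystander: small loose bottle with red cap and yellow label, 26 mm across, 50 mm tall; origin at the centre of its underside.
- tally_counter: Bystander: white hand counter, 29x42x45 mm, loose; origin at the centre of its underside.
- eraser: Bystander: white eraser in a blue sleeve, 19x42x12 mm, loose; origin at the centre of its underside.
- forceps: Bystander: steel forceps lying on the bench, 13x132x9 mm, loose; origin at the centre of the underside.
- microscope: Fixed obstacle: white and blue binocular microscope, 350 mm tall, turned with its axes along the world's, origin on the bench. Its eyepieces (260 to 350 mm above the bench) overhang the bench toward the robot to 135 mm before the origin (-x) and reach 65 mm to either side (y); its foot begins 81 mm before the origin. Stay in front of it with the gripper and wrist when crossing from one side to the other: the gripper's middle at least 230 mm before its origin.
- desk_lamp: Fixed obstacle: black desk lamp at the left of the microscope, round foot 140 mm across that begins 89 mm before the origin (-x), shade 120 to 280 mm above the bench from 36 mm before the origin to 88 mm behind it and about 107 mm to either side (y); origin on the bench, axes along the world's.
Mind the look-alikes: they are no part of the job. Of the things that look like the part that bears log_button, take the one that is farthest to the robot's left at the start. Leave any pink look-alike of the vial_white alone.

How it is judged:
On the way, in this order (a step that is already met when the one before it is completed fails the run):
1. the fingertips dwell just above the token in the yellow-framed pocket for a second (horizontal distance between the grasp point and framed_pocket below 0.025 m and z of the grasp point in the frame of framed_pocket between 0.015 and 0.075 m), for 0.9 s.
2. the fingertips dwell just above the cap of the vial of the same colour for a second (((horizontal distance between token_blue and framed_pocket below 0.02 m and horizontal distance between the grasp point and vial_blue below 0.025 m and z of the grasp point in the frame of vial_blue between 0.065 and 0.125 m) or (horizontal distance between token_green and framed_pocket below 0.02 m and horizontal distance between the grasp point and vial_green below 0.025 m and z of the grasp point in the frame of vial_green between 0.065 and 0.125 m) or (horizontal distance between token_white and framed_pocket below 0.02 m and horizontal distance between the grasp point and vial_white below 0.025 m and z of the grasp point in the frame of vial_white between 0.065 and 0.125 m))), for 0.9 s.
3. the red button is pressed down (value of joint log_button above 0.004 m), for 0.05 s.
At the end, for the whole second after the job is handed in: The red button is back up (within 1.5 mm), all three vials stand upright and at rest within 8 mm of where they stood, and the oil bottle, counter, eraser and forceps lie within 20 mm of where they were (value of joint log_button below 0.0015 m and distance of each of vial_blue, vial_green, vial_white from where it was at the start of the episode below 0.008 m and angle between each of vial_blue, vial_green, vial_white's own z axis and vertical below 0.1 rad and distance of each of oil_bottle, tally_counter, eraser, forceps from where it was at the start of the episode below 0.02 m and linear speed of each of vial_blue, vial_green, vial_white below 0.02 m/s); the robot touches nothing.
It fails at once if a vial is touched, pushed or lifted (contact force between any of the arm, the fingers and vial_blue above 0.3 N or distance of any of vial_blue, vial_green, vial_white from where it was at the start of the episode above 0.01 m or contact force between any of the arm, the fingers and vial_green above 0.3 N or contact force between any of the arm, the fingers and vial_white above 0.3 N).
It fails at once if the request board or a token is touched (contact force between any of the arm, the fingers and request_board above 0.5 N or contact force between any of the arm, the fingers and token_blue above 0.5 N or contact force between any of the arm, the fingers and token_green above 0.5 N or contact force between any of the arm, the fingers and token_white above 0.5 N).
It fails at once if the fingertips point at or pass low over a vial that was not asked for ((not (horizontal distance between token_blue and framed_pocket below 0.02 m) and horizontal distance between the grasp point and vial_blue below 0.025 m and z of the grasp point in the frame of vial_blue below 0.115 m) or (not (horizontal distance between token_green and framed_pocket below 0.02 m) and horizontal distance between the grasp point and vial_green below 0.025 m and z of the grasp point in the frame of vial_green below 0.115 m) or (not (horizontal distance between token_white and framed_pocket below 0.02 m) and horizontal distance between the grasp point and vial_white below 0.025 m and z of the grasp point in the frame of vial_white below 0.115 m)).
It fails at once if the microscope or the lamp is touched (contact force between any of the arm, the fingers and microscope above 0.5 N or contact force between any of the arm, the fingers and desk_lamp above 0.5 N).
It fails at once if a bystander is touched or moved (contact force between any of the arm, the fingers and oil_bottle above 0.5 N or distance of any of oil_bottle, tally_counter, eraser, forceps from where it was at the start of the episode above 0.02 m or contact force between any of the arm, the fingers and tally_counter above 0.5 N or contact force between any of the arm, the fingers and eraser above 0.5 N or contact force between any of the arm, the fingers and forceps above 0.5 N).
It also fails if it takes over 72 s, if anything falls off the work surface, if the arm or the gripper's body presses on something with over 40 N, if the wrist force passes 120 N, or if a joint passes its speed limit or range.

## Robot

A 7-joint arm with a two-finger parallel gripper is mounted at the origin on a cart in front of the work surface, level with it; the furniture and walls round the work are solid. World frame = base frame: x ahead of the robot, y to its left, z up, the work surface at z = 0. Lengths are in m, angles in rad, forces in N, time in s.
With the tool pointing down it reaches from about 0.4 to 0.85 m from the base axis. Payload 10.4 kg.
Tool frame: the origin (TCP) lies on the centre line of the jaws, within the pads' length; the fingertips stand ahead of it and the grasp point (between the pads) lies 8 mm behind it (arm.finger_overhang is the y of the fingertips in the tool frame, in m); y points along the fingers, x is the direction in which the jaws open and shut, and the axes are right-handed (so a half turn about y gives the same grasp; the last joint's range is limited). The gripper opens to 85 mm and grips with 20 to 120 N. Pads are 22 mm wide; open, the fingers measure 114 mm over their backs; the gripper's body (76 mm by 85 mm) begins 54 mm behind the grasp point. The pads swing forward as they close: fully open they stand 13 mm farther back than shut.
Start: joints at [-1.19, 0.332, -0.065, 1.46, 0.022, 1.35, -0.088], TCP at [0.246, 0.575, 0.242] pointing down, gripper open.
Joint ranges: [-2.6, 2.6], [-0.5, 2.12], [-1.47, 1.34], [0.16, 2.42], [-1.27, 4.41], [0.06, 2.06], [-2.6, 2.6]. Speed limits (rad/s): [2.22, 2.22, 2.79, 2.79, 3.14, 3.14, 3.14].

## Interface

Orientations are given as a unit quaternion [w, x, y, z].
In Python, from cell import arm, get_image, ticket gives the robot as it stands.
- The arm moves only by the shell command python3 -m pendant 'ROWS'. ROWS is JSON, a list of rows, each an object of numbers: "jaw": the closure, from 0 (fully open) to 1 (shut); "tx", "ty", "tz": the shift along the tool's x, y, z in mm; "wx", "wy", "wz": the turn, a rotation vector about the tool's x, y, z in rad. In form: [{"jaw": .., "tx": .., "ty": .., "tz": .., "wx": .., "wy": .., "wz": ..}, ...]. A call has 1 to 8 rows; each row is the pose to reach, as a shift and turn from the pose commanded when the call began, along the tool's axes at that moment; what a row does not reach only later rows make up. A row lasts 1/12 s, in which the tool goes at most 41.7 mm and 7.16 degrees, less where a joint would pass 70% of its speed; a pose out of reach is approached as far as the arm can. A call with a gripper value outside its range is refused whole. The fingers move at their own pace and stop on an object; the grip force is fixed at half the most. Time passes only in rows, so rows that repeat a pose let the fingers close. It gives the time, the measured TCP pose, the force and the opening at its end, in the units of the state.
- arm.get_obs(): the state, without advancing time (a new reading comes with each control period).
- get_image(name): name is "scene" or "top"; returns a dict with "img" (400x640x3 uint8, blue, green, red), "camera_matrix" (3x3 intrinsics, pixels), "T" (4x4, takes a point from camera to world coordinates). Camera axes: x right, y down, z forward; pixel columns grow to the right and rows downward; lengths in m; the calibration is good to about 2 mm. A picture is of the moment at which its call begins. There is no depth.
- ticket.hand_in(): hands the job in, once; it reports no verdict.
The state is a dict: "clock": time; "q": joint angles; "qd": joint speeds; "effort": joint torques, N m; "tool_pos": TCP position; "eef_rot": TCP orientation; "ft_force": force on the tool from outside, world axes, zero at the start; "wrist_torque": the same for the moment, N m; "grip_width": finger opening in m.
Only numpy, scipy, OpenCV 4.12 (cv2) and the standard library are available. Lean on these libraries where they do the work, as an engineer would, in place of code of your own. Each camera call takes 0.05 s, during which the arm holds its last target. There are 200 camera calls.

## Working session

There is one attempt and no reset: what is moved stays moved. The work goes in short steps, Python scripts to look and compute and a shell command to move; the robot and the scene stay as the last step left them, time stands still between calls to the robot, and variables do not carry over. Pictures are saved under pics/ and viewed, about 8 in all and at most 12, crops included, and the job is handed in when it is done.

```bash
mkdir -p pics
python3 - <<'E'
from cell import arm,get_image
import cv2,numpy as np
for n in("scene","top"):
    d=get_image(n); cv2.imwrite(f"pics/{n}0.png",d["img"]); np.savez(n+"0.npz",**d); print(n,d["camera_matrix"].tolist(),np.round(d["T"],3).tolist())
o=arm.get_obs(); print(o,arm.finger_overhang)
E
```

```text
scene [[372.61978715826416, 0.0, 324.1234148845866], [0.0, 372.61978715826416, 207.81819146822932], [0.0, 0.0, 1.0]] [[0.719, -0.511, 0.471, 0.087], [-0.695, -0.518, 0.499, -0.447], [-0.011, -0.686, -0.727, 0.76], [0.0, 0.0, 0.0, 1.0]]
top [[376.20270864719186, 0.0, 320.37919551036657], [0.0, 376.20270864719186, 193.88994819337253], [0.0, 0.0, 1.0]] [[0.047, -0.976, 0.212, 0.328], [-0.999, -0.045, 0.014, 0.002], [-0.004, -0.212, -0.977, 1.071], [0.0, 0.0, 0.0, 1.0]]
{'clock': 0.1, 'q': array([-1.18957148,  0.33282712, -0.06469251,  1.46085487,  0.0216037 ,
        1.34991721, -0.08850868]), 'qd': array([ 5.75801723e-04,  3.24145740e-04,  7.53530900e-04, -4.10270196e-03,
        9.24238484e-04, -9.59960363e-04,  9.59993238e-05]), 'effort': array([ 1.18900396e-03, -6.26744342e+01,  4.90801677e-02, -3.92428994e+01,
        1.64335559e-02,  6.91551453e-03,  4.91454250e-05]), 'tool_pos': array([0.24546589, 0.57442389, 0.24158513]), 'eef_rot': array([-0.5898387 ,  0.59038752,  0.38919839, -0.38994551]), 'ft_force': array([-0.32116187,  0.36771391,  0.05744484]), 'wrist_torque': array([-0.03245045,  0.01166182,  0.00593759]), 'grip_width': 0.08511630808588178} 0.011
```

View pics/top0.png

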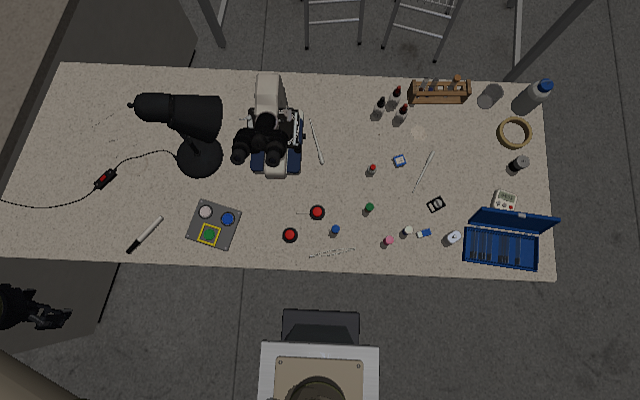

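View pics/scene0.png

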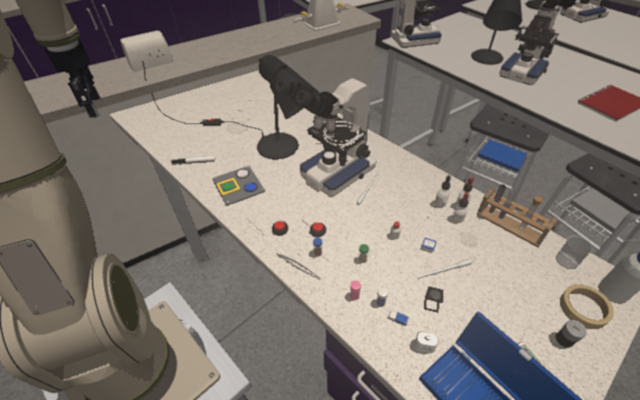

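The top view shows a green token in the yellow frame at about (210,233). The green vial is at (369,208), blue at (335,231), white at (407,231), with the pink look-alike at (389,241). The red buttons are at (290,235), which is farther left and so the right one, and (317,212), the look-alike. Next I measure these points in both views.

```bash
cat > h.py <<'E'
import numpy as np,cv2
from scipy.spatial.transform import Rotation as R
def ray(d,uv):
    T=d["T"];v=T[:3,:3]@np.linalg.inv(d["camera_matrix"])@[*uv,1];return T[:3,3],v
def plane(d,uv,z):
    o,v=ray(d,uv);return o+v*(z-o[2])/v[2]
def tri(a,ua,b,ub):
    A=[];y=[]
    for d,u in((a,ua),(b,ub)):
        o,v=ray(d,u);v=v/np.linalg.norm(v);P=np.eye(3)-np.outer(v,v);A.append(P);y.append(P@o)
    return np.linalg.lstsq(np.vstack(A),np.hstack(y),rcond=None)[0]
def blob(img,near,r,hues,smin=90,vmin=40):
    h=cv2.cvtColor(img,cv2.COLOR_BGR2HSV);m=np.zeros(h.shape[:2],np.uint8)
    for lo,hi in hues:m|=cv2.inRange(h,(lo,smin,vmin),(hi,255,255))
    w=np.zeros_like(m);cv2.circle(w,near,r,255,-1);m&=w
    n,l,s,c=cv2.connectedComponentsWithStats(m)
    i=1+np.argmax(s[1:,4]);return c[i],s[i]
E
python3 - <<'E'
from h import *
S=dict(np.load("scene0.npz"));T=dict(np.load("top0.npz"))
G=[(40,90)];B=[(95,130)];Rd=[(0,8),(172,180)];Y=[(20,34)]
for n,t,s,h,z in[("tok_green",(210,233),(229,187),G,.012),("frame",(209,234),(228,187),Y,.013),("tok_blue",(228,219),(251,187),B,.012),
 ("vial_green",(369,208),(364,248),G,.045),("vial_blue",(335,231),(318,242),B,.045),("btnL",(290,235),(280,227),Rd,.022),("btnR",(317,212),(318,229),Rd,.022),("oil",(371,170),(396,226),Rd,.045)]:
    a,sa=blob(T["img"],t,14,h);b,sb=blob(S["img"],s,14,h)
    print(n,a.round(1),sa[2:],b.round(1),sb[2:],"top",plane(T,a,z).round(4),"scene",plane(S,b,z).round(4),"tri",tri(T,a,S,b).round(4))
print("white",plane(T,(407,230),.05).round(3),"pink",plane(T,(389,241),.05).round(3),"scopefoot",plane(T,(275,178),0).round(3),plane(T,(285,115),.1).round(3),"forceps",plane(T,(310,256),0),plane(T,(353,249),0))
t=cv2.resize(T["img"][190:270,180:430],None,fx=3.2,fy=3.2,interpolation=cv2.INTER_CUBIC);s=cv2.resize(S["img"][150:310,200:440],None,fx=3.3,fy=3.3,interpolation=cv2.INTER_CUBIC)
cv2.imwrite("pics/c1.png",t);cv2.imwrite("pics/c2.png",s)
from cell import arm
o=arm.get_obs();q=o["eef_rot"];print(R.from_quat(np.r_[q[1:],q[0]]).as_matrix().round(3))
E
```

```text
tok_green [208.8 234. ] [ 11  11 102] [227.7 186. ] [10  7 57] top [0.4276 0.3258 0.012 ] scene [0.4315 0.3276 0.012 ] tri [0.4284 0.3239 0.0162]
frame [208.7 234.3] [ 24  25 173] [227.6 186.2] [ 24  18 169] top [0.4266 0.3257 0.013 ] scene [0.4303 0.3261 0.013 ] tri [0.4277 0.3242 0.0156]
tok_blue [227.1 218.2] [ 11  12 104] [250.3 186.5] [11  8 72] top [0.4747 0.2787 0.012 ] scene [0.4774 0.2793 0.012 ] tri [0.4753 0.2776 0.0143]Traceback (most recent call last):
  File "<stdin>", line 6, in <module>
  File "h.py", line 17, in blob
    i=1+np.argmax(s[1:,4]);return c[i],s[i]
        ~~~~~~~~~^^^^^^^^^
    return _wrapfunc(a, 'argmax', axis=axis, out=out, **kwds)
    return bound(*args, **kwds)
ValueError: attempt to get argmax of an empty sequence
```

```bash
sed -i 's/vmin=40/vmin=25/' h.py
python3 - <<'E'
from h import *
S=dict(np.load("scene0.npz"));T=dict(np.load("top0.npz"))
t=cv2.resize(T["img"][190:270,180:430],None,fx=3.2,fy=3.2,interpolation=cv2.INTER_CUBIC);s=cv2.resize(S["img"][150:310,200:440],None,fx=3.3,fy=3.3,interpolation=cv2.INTER_CUBIC)
cv2.imwrite("pics/c1.png",t);cv2.imwrite("pics/c2.png",s)
from cell import arm
o=arm.get_obs();q=o["eef_rot"];print(R.from_quat(np.r_[q[1:],q[0]]).as_matrix().round(3))
G=[(40,95)];B=[(95,130)];Rd=[(0,8),(172,180)]
print(cv2.cvtColor(T["img"],cv2.COLOR_BGR2HSV)[207,366:373].tolist())
for n,t,s,h,z in[("vial_green",(369,208),(364,248),G,.045),("vial_blue",(335,231),(318,242),B,.045),("btnL",(290,235),(280,227),Rd,.022),("btnR",(317,212),(318,229),Rd,.022),("oil",(371,170),(396,226),Rd,.045)]:
  try:
    a,sa=blob(T["img"],t,14,h,70);b,sb=blob(S["img"],s,14,h,70)
    print(n,a.round(1),sa[2:],b.round(1),sb[2:],"top",plane(T,a,z).round(4),"scene",plane(S,b,z).round(4),"tri",tri(T,a,S,b).round(4))
  except ValueError as e:print(n,"none")
print("white",plane(T,(407,230),.05).round(3),"pink",plane(T,(389,241),.05).round(3),"scopefoot",plane(T,(275,178),0).round(3),"forceps",plane(T,(310,256),0),plane(T,(353,249),0))
E
```

```text
[[ 0.393 -0.    -0.92 ]
 [ 0.92  -0.001  0.393]
 [-0.001 -1.    -0.   ]]
[[72, 187, 82], [70, 166, 80], [70, 163, 83], [70, 156, 85], [69, 156, 85], [70, 165, 82], [71, 184, 79]]
vial_green [369.2 206.7] [ 9  8 53] [363.6 247.9] [ 8  7 36] top [ 0.5204 -0.1203  0.045 ] scene [ 0.5261 -0.1179  0.045 ] tri [ 0.5204 -0.1204  0.052 ]
vial_blue [335.2 228.5] [ 9  8 55] [317.3 241.3] [ 8  9 52] top [ 0.4553 -0.0285  0.045 ] scene [ 0.4608 -0.0256  0.045 ] tri [ 0.4557 -0.0291  0.0522]
btnL [289.1 234.1] [11 11 94] [279.3 225.5] [ 12  11 101] top [0.4367 0.0986 0.022 ] scene [0.438  0.0956 0.022 ] tri [0.4381 0.0982 0.0194]
btnR [316.8 211.3] [10 11 87] [317.5 226.8] [ 12  11 102] top [0.5048 0.0246 0.022 ] scene [0.5061 0.0225 0.022 ] tri [0.506  0.0241 0.0203]
oil [372.6 166.6] [ 6  6 29] [396.2 224.5] [ 6  8 37] top [ 0.6363 -0.1276  0.045 ] scene [ 0.64   -0.1261  0.045 ] tri [ 0.6357 -0.1276  0.0494]
white [ 0.46  -0.224  0.05 ] pink [ 0.428 -0.175  0.05 ] scopefoot [0.602 0.153 0.   ] forceps [0.3802161  0.03794247 0.        ] [ 0.40534406 -0.08231178  0.        ]
```

View pics/c2.png

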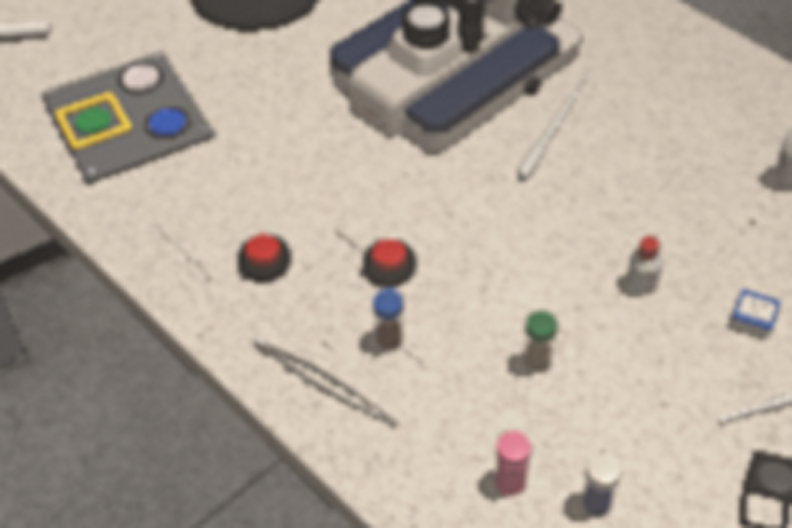

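Measured positions, with sizes and heights agreeing with what was given:

| Point | x (m) | y (m) | Note |
|---|---|---|---|
| Framed pocket, green token | 0.4285 | 0.325 | |
| Green vial | 0.521 | -0.119 | |
| Log button (left one) | 0.438 | 0.098 | |
| Microscope origin | about 0.68 | about 0.15 | cross at x ≤ 0.43 |

First move: shut the jaw and go above the token at TCP z 0.15.

```bash
python3 -m pendant '[{"jaw":1,"tx":-12,"ty":6,"tz":-20},{"jaw":1,"tx":-29,"ty":15,"tz":-48},{"jaw":1,"tx":-46,"ty":25,"tz":-77},{"jaw":1,"tx":-63,"ty":35,"tz":-106},{"jaw":1,"tx":-80,"ty":45,"tz":-135},{"jaw":1,"tx":-97,"ty":55,"tz":-164},{"jaw":1,"tx":-112,"ty":65,"tz":-190},{"jaw":1,"tx":-120,"ty":70,"tz":-203}]'
python3 -m pendant '[{"jaw":1,"tx":-10,"ty":5,"tz":-17},{"jaw":1,"tx":-22,"ty":12,"tz":-37},{"jaw":1,"tx":-32,"ty":18,"tz":-54},{"jaw":1,"tx":-37,"ty":22,"tz":-63},{"jaw":1,"tx":-37,"ty":22,"tz":-63},{"jaw":1,"tx":-37,"ty":22,"tz":-63},{"jaw":1,"tx":-37,"ty":22,"tz":-63}]'
python3 - <<'E'
from h import *
from cell import arm,get_image
o=arm.get_obs();q=o["eef_rot"];print(R.from_quat(np.r_[q[1:],q[0]]).as_matrix().round(3),o["q"].round(2))
a=get_image("scene")["img"][80:280,140:380];b=get_image("top")["img"][130:330,120:360]
cv2.imwrite("pics/p1.png",cv2.resize(np.hstack([a,b]),(800,333)))
E
```

```text
[[ 0.393 -0.    -0.92 ]
 [ 0.92  -0.001  0.393]
 [-0.001 -1.    -0.   ]] [-1.19  0.33 -0.06  1.46  0.02  1.35 -0.09]invalid input
invalid input
```

View pics/p1.png

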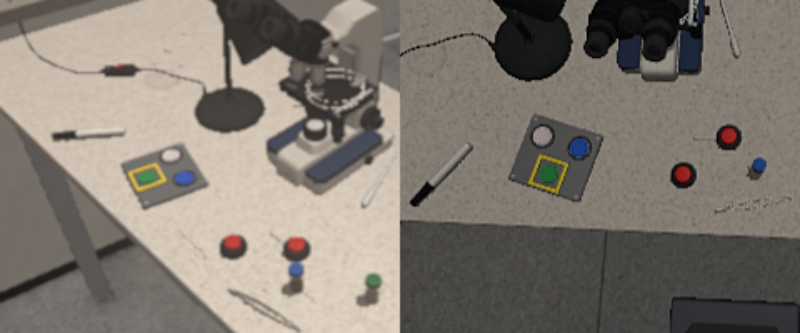

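Both calls were refused and the arm did not move, as the picture shows. The rows probably need all seven keys.

```bash
python3 -m pendant '[{"jaw":1,"tx":-12,"ty":6,"tz":-20,"wx":0,"wy":0,"wz":0},{"jaw":1,"tx":-29,"ty":15,"tz":-48,"wx":0,"wy":0,"wz":0},{"jaw":1,"tx":-46,"ty":25,"tz":-77,"wx":0,"wy":0,"wz":0},{"jaw":1,"tx":-63,"ty":35,"tz":-106,"wx":0,"wy":0,"wz":0},{"jaw":1,"tx":-80,"ty":45,"tz":-135,"wx":0,"wy":0,"wz":0},{"jaw":1,"tx":-97,"ty":55,"tz":-164,"wx":0,"wy":0,"wz":0},{"jaw":1,"tx":-112,"ty":65,"tz":-190,"wx":0,"wy":0,"wz":0},{"jaw":1,"tx":-120,"ty":70,"tz":-203,"wx":0,"wy":0,"wz":0}]'
```

```text
clock: 0.87
tool_pos: [0.3874, 0.3805, 0.1711]
eef_rot: [-0.59, 0.592, 0.388, -0.389]
ft_force: [0.3, 0.2, 0.0]
grip_width: -0.0001
```

```bash
python3 -m pendant '[{"jaw":1,"tx":-10,"ty":5,"tz":-17,"wx":0,"wy":0,"wz":0},{"jaw":1,"tx":-22,"ty":12,"tz":-37,"wx":0,"wy":0,"wz":0},{"jaw":1,"tx":-32,"ty":18,"tz":-54,"wx":0,"wy":0,"wz":0},{"jaw":1,"tx":-37,"ty":22,"tz":-63,"wx":0,"wy":0,"wz":0},{"jaw":1,"tx":-37,"ty":22,"tz":-63,"wx":0,"wy":0,"wz":0},{"jaw":1,"tx":-37,"ty":22,"tz":-63,"wx":0,"wy":0,"wz":0}]'
python3 - <<'E'
from h import *
from cell import arm,get_image
o=arm.get_obs();q=o["eef_rot"];print(R.from_quat(np.r_[q[1:],q[0]]).as_matrix().round(3),o["q"].round(2),o["tool_pos"].round(4))
a=get_image("scene")["img"][80:280,140:380];b=get_image("top")["img"][130:330,120:360]
cv2.imwrite("pics/p2.png",cv2.resize(np.hstack([a,b]),(800,333)))
E
```

```text
clock: 1.37
tool_pos: [0.4282, 0.3263, 0.1503]
eef_rot: [0.59, -0.59, -0.389, 0.39]
ft_force: [-1.0, 0.4, 0.0]
grip_width: -0.0002
[[ 0.393 -0.    -0.919]
 [ 0.919  0.     0.393]
 [-0.    -1.     0.   ]] [-0.83  0.21  0.1   1.81 -0.02  1.12  0.45] [0.4282 0.3263 0.1503]
```

View pics/p2.png

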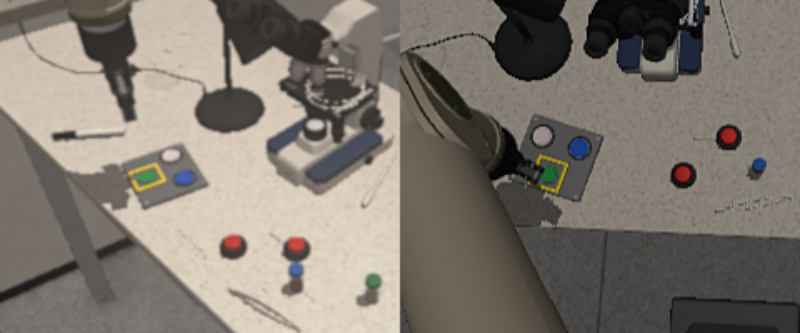

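The fingers point straight down over the framed green token. The fingertip is at about (130,118) in the left crop. I descend to TCP z 0.048 (tips about 25 mm above the token) and dwell.

```bash
python3 -m pendant '[{"jaw":1,"tx":0,"ty":12,"tz":0,"wx":0,"wy":0,"wz":0},{"jaw":1,"tx":0,"ty":35,"tz":0,"wx":0,"wy":0,"wz":0},{"jaw":1,"tx":0,"ty":60,"tz":0,"wx":0,"wy":0,"wz":0},{"jaw":1,"tx":0,"ty":82,"tz":0,"wx":0,"wy":0,"wz":0},{"jaw":1,"tx":0,"ty":96,"tz":0,"wx":0,"wy":0,"wz":0},{"jaw":1,"tx":0,"ty":102,"tz":0,"wx":0,"wy":0,"wz":0},{"jaw":1,"tx":0,"ty":102,"tz":0,"wx":0,"wy":0,"wz":0},{"jaw":1,"tx":0,"ty":102,"tz":0,"wx":0,"wy":0,"wz":0}]'
python3 -m pendant '[{"jaw":1,"tx":0,"ty":0,"tz":0,"wx":0,"wy":0,"wz":0},{"jaw":1,"tx":0,"ty":0,"tz":0,"wx":0,"wy":0,"wz":0},{"jaw":1,"tx":0,"ty":0,"tz":0,"wx":0,"wy":0,"wz":0},{"jaw":1,"tx":0,"ty":0,"tz":0,"wx":0,"wy":0,"wz":0},{"jaw":1,"tx":0,"ty":0,"tz":0,"wx":0,"wy":0,"wz":0},{"jaw":1,"tx":0,"ty":0,"tz":0,"wx":0,"wy":0,"wz":0},{"jaw":1,"tx":0,"ty":0,"tz":0,"wx":0,"wy":0,"wz":0},{"jaw":1,"tx":0,"ty":0,"tz":0,"wx":0,"wy":0,"wz":0}]'
python3 -m pendant '[{"jaw":1,"tx":0,"ty":0,"tz":0,"wx":0,"wy":0,"wz":0},{"jaw":1,"tx":0,"ty":0,"tz":0,"wx":0,"wy":0,"wz":0},{"jaw":1,"tx":0,"ty":0,"tz":0,"wx":0,"wy":0,"wz":0},{"jaw":1,"tx":0,"ty":0,"tz":0,"wx":0,"wy":0,"wz":0},{"jaw":1,"tx":0,"ty":0,"tz":0,"wx":0,"wy":0,"wz":0},{"jaw":1,"tx":0,"ty":0,"tz":0,"wx":0,"wy":0,"wz":0},{"jaw":1,"tx":0,"ty":0,"tz":0,"wx":0,"wy":0,"wz":0},{"jaw":1,"tx":0,"ty":0,"tz":0,"wx":0,"wy":0,"wz":0}]'
python3 - <<'E'
from h import *
from cell import arm,get_image
p=arm.get_obs()["tool_pos"];print(p.round(4))
S=get_image("scene");i=S["img"].copy()
def proj(P):
    c=np.linalg.inv(S["T"])@[*P,1];u=S["camera_matrix"]@c[:3];return u[:2]/u[2]
print(proj(p),proj(p-[0,0,.011]),proj([.4285,.325,.012]))
print(proj(p+[0,0,.008]))
cv2.imwrite("pics/p3.png",cv2.resize(i[130:230,170:290],(720,600),interpolation=cv2.INTER_CUBIC))
E
```

```text
clock: 2.13
tool_pos: [0.4283, 0.3264, 0.0486]
eef_rot: [0.59, -0.59, -0.39, 0.39]
ft_force: [0.0, 0.0, -0.1]
grip_width: -0.0003
clock: 2.8
tool_pos: [0.4285, 0.3259, 0.0483]
eef_rot: [0.59, -0.59, -0.39, 0.39]
ft_force: [-0.7, -0.3, 0.8]
grip_width: 0.0002
clock: 3.47
tool_pos: [0.4285, 0.3259, 0.0483]
eef_rot: [0.59, -0.59, -0.39, 0.39]
ft_force: [-0.1, -0.3, -0.6]
grip_width: 0.0003
[0.4285 0.3259 0.0483]
[224.64749989 177.54882601] [225.43012886 180.39746744] [227.36161988 186.94236536]
[224.07088157 175.45002965]
```

View pics/p3.png

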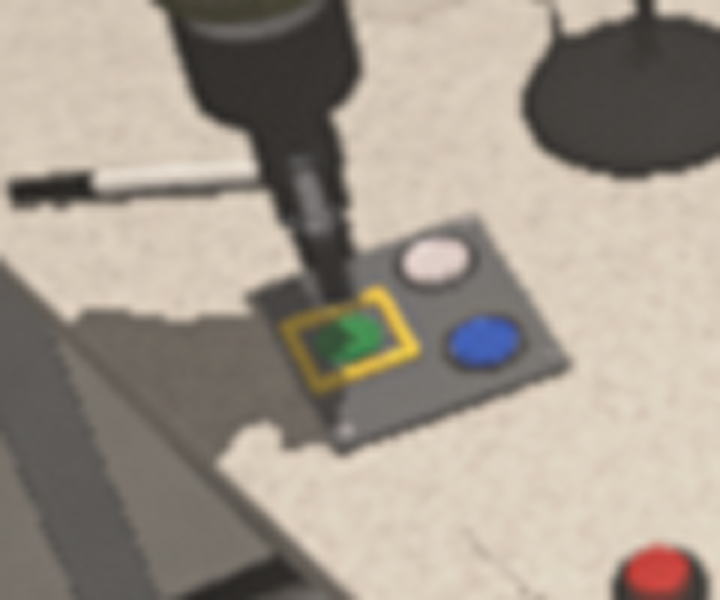

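The tip is at about (335,300) in the crop, which is scene (226,180). That matches the projected fingertip (225.4,180.4), so the overhang holds. The dwell ran for over 1.3 s. Next I rise and cross at x ≈ 0.43.

```bash
python3 -m pendant '[{"jaw":1,"tx":0,"ty":-20,"tz":0,"wx":0,"wy":0,"wz":0},{"jaw":1,"tx":0,"ty":-55,"tz":0,"wx":0,"wy":0,"wz":0},{"jaw":1,"tx":0,"ty":-90,"tz":0,"wx":0,"wy":0,"wz":0},{"jaw":1,"tx":-10,"ty":-120,"tz":-4,"wx":0,"wy":0,"wz":0},{"jaw":1,"tx":-35,"ty":-140,"tz":-15,"wx":0,"wy":0,"wz":0},{"jaw":1,"tx":-67,"ty":-150,"tz":-29,"wx":0,"wy":0,"wz":0},{"jaw":1,"tx":-99,"ty":-150,"tz":-43,"wx":0,"wy":0,"wz":0},{"jaw":1,"tx":-130,"ty":-150,"tz":-56,"wx":0,"wy":0,"wz":0}]'
python3 -m pendant '[{"jaw":1,"tx":-32,"ty":0,"tz":-14,"wx":0,"wy":0,"wz":0},{"jaw":1,"tx":-64,"ty":0,"tz":-28,"wx":0,"wy":0,"wz":0},{"jaw":1,"tx":-96,"ty":0,"tz":-41,"wx":0,"wy":0,"wz":0},{"jaw":1,"tx":-128,"ty":0,"tz":-55,"wx":0,"wy":0,"wz":0},{"jaw":1,"tx":-160,"ty":0,"tz":-69,"wx":0,"wy":0,"wz":0},{"jaw":1,"tx":-192,"ty":0,"tz":-83,"wx":0,"wy":0,"wz":0},{"jaw":1,"tx":-220,"ty":0,"tz":-95,"wx":0,"wy":0,"wz":0},{"jaw":1,"tx":-235,"ty":0,"tz":-101,"wx":0,"wy":0,"wz":0}]'
```

```text
clock: 4.18
tool_pos: [0.4291, 0.1829, 0.1992]
eef_rot: [0.59, -0.59, -0.39, 0.389]
ft_force: [1.5, -0.3, -0.3]
grip_width: -0.0002
clock: 4.85
tool_pos: [0.429, -0.0752, 0.1985]
eef_rot: [-0.591, 0.591, 0.389, -0.388]
ft_force: [-0.1, -0.3, -0.7]
grip_width: 0.0001
```

```bash
python3 -m pendant '[{"jaw":1,"tx":0,"ty":0,"tz":-15,"wx":0,"wy":0,"wz":0},{"jaw":1,"tx":-1,"ty":0,"tz":-40,"wx":0,"wy":0,"wz":0},{"jaw":1,"tx":-2,"ty":0,"tz":-68,"wx":0,"wy":0,"wz":0},{"jaw":1,"tx":-3,"ty":0,"tz":-90,"wx":0,"wy":0,"wz":0},{"jaw":1,"tx":-4,"ty":0,"tz":-102,"wx":0,"wy":0,"wz":0},{"jaw":1,"tx":-4,"ty":0,"tz":-102,"wx":0,"wy":0,"wz":0},{"jaw":1,"tx":-4,"ty":0,"tz":-102,"wx":0,"wy":0,"wz":0},{"jaw":1,"tx":-4,"ty":0,"tz":-102,"wx":0,"wy":0,"wz":0}]'
python3 - <<'E'
from h import *
from cell import arm,get_image
p=arm.get_obs()["tool_pos"];print(p.round(4))
S=get_image("scene");T=get_image("top")
a,b=[cv2.resize(x,(400,400),interpolation=cv2.INTER_CUBIC) for x in(S["img"][150:300,290:440],T["img"][130:280,300:450])]
cv2.imwrite("pics/p4.png",np.hstack([a,b]))
E
```

```text
clock: 5.52
tool_pos: [0.521, -0.1149, 0.1981]
eef_rot: [0.59, -0.59, -0.389, 0.39]
ft_force: [-0.9, -0.1, 0.2]
grip_width: -0.0003
[ 0.521  -0.1149  0.1981]
```

View pics/p4.png

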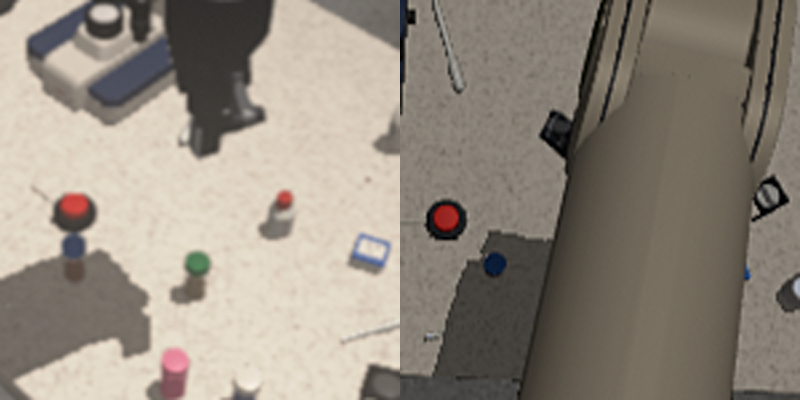

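The fingers are above the green vial, with its cap at about (197,263) in the left crop and nothing disturbed. I correct y by -4.5 mm, descend to TCP z 0.086 and dwell.

```bash
python3 -m pendant '[{"jaw":1,"tx":-4,"ty":12,"tz":-2,"wx":0,"wy":0,"wz":0},{"jaw":1,"tx":-4,"ty":36,"tz":-2,"wx":0,"wy":0,"wz":0},{"jaw":1,"tx":-4,"ty":62,"tz":-2,"wx":0,"wy":0,"wz":0},{"jaw":1,"tx":-4,"ty":85,"tz":-2,"wx":0,"wy":0,"wz":0},{"jaw":1,"tx":-4,"ty":102,"tz":-2,"wx":0,"wy":0,"wz":0},{"jaw":1,"tx":-4,"ty":110,"tz":-2,"wx":0,"wy":0,"wz":0},{"jaw":1,"tx":-4,"ty":112,"tz":-2,"wx":0,"wy":0,"wz":0},{"jaw":1,"tx":-4,"ty":112,"tz":-2,"wx":0,"wy":0,"wz":0}]'
python3 -m pendant '[{"jaw":1,"tx":0,"ty":0,"tz":0,"wx":0,"wy":0,"wz":0},{"jaw":1,"tx":0,"ty":0,"tz":0,"wx":0,"wy":0,"wz":0},{"jaw":1,"tx":0,"ty":0,"tz":0,"wx":0,"wy":0,"wz":0},{"jaw":1,"tx":0,"ty":0,"tz":0,"wx":0,"wy":0,"wz":0},{"jaw":1,"tx":0,"ty":0,"tz":0,"wx":0,"wy":0,"wz":0},{"jaw":1,"tx":0,"ty":0,"tz":0,"wx":0,"wy":0,"wz":0},{"jaw":1,"tx":0,"ty":0,"tz":0,"wx":0,"wy":0,"wz":0},{"jaw":1,"tx":0,"ty":0,"tz":0,"wx":0,"wy":0,"wz":0}]'
python3 -m pendant '[{"jaw":1,"tx":0,"ty":0,"tz":0,"wx":0,"wy":0,"wz":0},{"jaw":1,"tx":0,"ty":0,"tz":0,"wx":0,"wy":0,"wz":0},{"jaw":1,"tx":0,"ty":0,"tz":0,"wx":0,"wy":0,"wz":0},{"jaw":1,"tx":0,"ty":0,"tz":0,"wx":0,"wy":0,"wz":0},{"jaw":1,"tx":0,"ty":0,"tz":0,"wx":0,"wy":0,"wz":0},{"jaw":1,"tx":0,"ty":0,"tz":0,"wx":0,"wy":0,"wz":0},{"jaw":1,"tx":0,"ty":0,"tz":0,"wx":0,"wy":0,"wz":0},{"jaw":1,"tx":0,"ty":0,"tz":0,"wx":0,"wy":0,"wz":0}]'
python3 - <<'E'
from h import *
from cell import get_image
S=get_image("scene")
cv2.imwrite("pics/p5.png",cv2.resize(S["img"][180:300,290:440],(750,600),interpolation=cv2.INTER_CUBIC))
E
```

```text
clock: 6.28
tool_pos: [0.5217, -0.1197, 0.0862]
eef_rot: [0.59, -0.59, -0.389, 0.39]
ft_force: [0.1, -0.0, 0.4]
grip_width: 0.0001
clock: 6.95
tool_pos: [0.5219, -0.1197, 0.0863]
eef_rot: [0.59, -0.59, -0.39, 0.39]
ft_force: [0.7, 0.5, -0.5]
grip_width: 0.0003
clock: 7.62
tool_pos: [0.5219, -0.1196, 0.0863]
eef_rot: [0.59, -0.59, -0.39, 0.39]
ft_force: [0.9, 0.1, -0.2]
grip_width: -0.0004
```

View pics/p5.png

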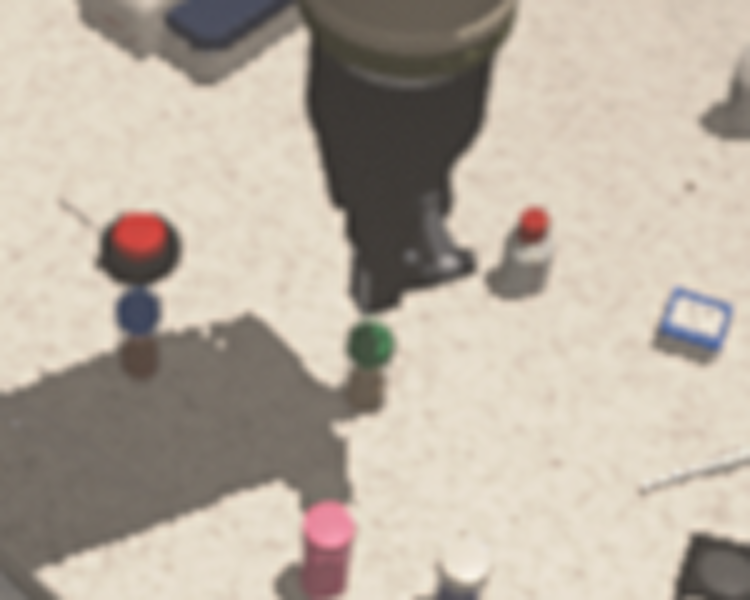

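The tips sit just above the green cap at about (370,345) without contact, and the dwell is over 1.3 s. Next I rise, draw back to x ≈ 0.437 and cross to the left red button.

```bash
python3 -m pendant '[{"jaw":1,"tx":0,"ty":-20,"tz":0,"wx":0,"wy":0,"wz":0},{"jaw":1,"tx":0,"ty":-55,"tz":0,"wx":0,"wy":0,"wz":0},{"jaw":1,"tx":0,"ty":-90,"tz":0,"wx":0,"wy":0,"wz":0},{"jaw":1,"tx":-4,"ty":-108,"tz":10,"wx":0,"wy":0,"wz":0},{"jaw":1,"tx":-14,"ty":-112,"tz":33,"wx":0,"wy":0,"wz":0},{"jaw":1,"tx":-26,"ty":-112,"tz":61,"wx":0,"wy":0,"wz":0},{"jaw":1,"tx":-33,"ty":-112,"tz":78,"wx":0,"wy":0,"wz":0},{"jaw":1,"tx":-20,"ty":-112,"tz":84,"wx":0,"wy":0,"wz":0}]'
python3 -m pendant '[{"jaw":1,"tx":28,"ty":0,"tz":12,"wx":0,"wy":0,"wz":0},{"jaw":1,"tx":60,"ty":0,"tz":25,"wx":0,"wy":0,"wz":0},{"jaw":1,"tx":94,"ty":0,"tz":40,"wx":0,"wy":0,"wz":0},{"jaw":1,"tx":128,"ty":0,"tz":54,"wx":0,"wy":0,"wz":0},{"jaw":1,"tx":158,"ty":0,"tz":67,"wx":0,"wy":0,"wz":0},{"jaw":1,"tx":178,"ty":0,"tz":76,"wx":0,"wy":0,"wz":0},{"jaw":1,"tx":187,"ty":0,"tz":80,"wx":0,"wy":0,"wz":0},{"jaw":1,"tx":187,"ty":0,"tz":80,"wx":0,"wy":0,"wz":0}]'
python3 -m pendant '[{"jaw":1,"tx":0,"ty":0,"tz":0,"wx":0,"wy":0,"wz":0},{"jaw":1,"tx":0,"ty":0,"tz":0,"wx":0,"wy":0,"wz":0},{"jaw":1,"tx":0,"ty":0,"tz":0,"wx":0,"wy":0,"wz":0}]'
```

```text
clock: 8.33
tool_pos: [0.4339, -0.1075, 0.1984]
eef_rot: [0.591, -0.591, -0.388, 0.388]
ft_force: [0.8, -0.6, 0.2]
grip_width: 0.0001
clock: 9.0
tool_pos: [0.4365, 0.1002, 0.1982]
eef_rot: [0.589, -0.589, -0.391, 0.391]
ft_force: [0.4, -0.7, 0.0]
grip_width: -0.0003
clock: 9.25
tool_pos: [0.4369, 0.0967, 0.1983]
eef_rot: [0.591, -0.591, -0.389, 0.389]
ft_force: [0.7, -0.4, 0.2]
grip_width: 0.0003
```

```bash
python3 -m pendant '[{"jaw":1,"tx":1,"ty":15,"tz":0,"wx":0,"wy":0,"wz":0},{"jaw":1,"tx":1,"ty":45,"tz":0,"wx":0,"wy":0,"wz":0},{"jaw":1,"tx":1,"ty":80,"tz":0,"wx":0,"wy":0,"wz":0},{"jaw":1,"tx":1,"ty":112,"tz":0,"wx":0,"wy":0,"wz":0},{"jaw":1,"tx":1,"ty":138,"tz":0,"wx":0,"wy":0,"wz":0},{"jaw":1,"tx":1,"ty":150,"tz":0,"wx":0,"wy":0,"wz":0},{"jaw":1,"tx":1,"ty":155,"tz":0,"wx":0,"wy":0,"wz":0},{"jaw":1,"tx":1,"ty":155,"tz":0,"wx":0,"wy":0,"wz":0}]'
python3 - <<'E'
from h import *
from cell import get_image
S=get_image("scene")
cv2.imwrite("pics/p6.png",cv2.resize(S["img"][180:260,240:360],(750,500),interpolation=cv2.INTER_CUBIC))
E
```

```text
clock: 9.92
tool_pos: [0.4368, 0.0982, 0.0426]
eef_rot: [0.59, -0.59, -0.389, 0.39]
ft_force: [-0.7, 0.1, 0.4]
grip_width: 0.0
```

View pics/p6.png

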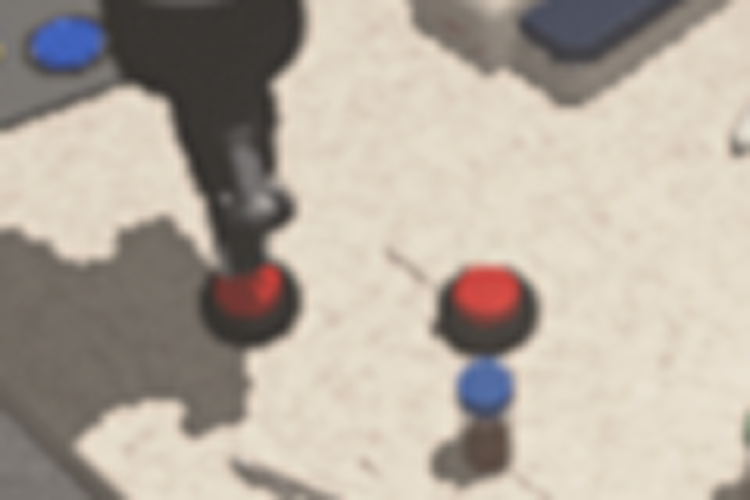

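The closed tips hang about 10 mm over the middle of the left button at about (248,285). I press slowly to TCP z 0.0275.

```bash
python3 -m pendant '[{"jaw":1,"tx":0,"ty":4,"tz":0,"wx":0,"wy":0,"wz":0},{"jaw":1,"tx":0,"ty":8,"tz":0,"wx":0,"wy":0,"wz":0},{"jaw":1,"tx":0,"ty":11,"tz":0,"wx":0,"wy":0,"wz":0},{"jaw":1,"tx":0,"ty":13,"tz":0,"wx":0,"wy":0,"wz":0},{"jaw":1,"tx":0,"ty":14,"tz":0,"wx":0,"wy":0,"wz":0},{"jaw":1,"tx":0,"ty":15,"tz":0,"wx":0,"wy":0,"wz":0},{"jaw":1,"tx":0,"ty":15,"tz":0,"wx":0,"wy":0,"wz":0},{"jaw":1,"tx":0,"ty":15,"tz":0,"wx":0,"wy":0,"wz":0}]'
```

```text
clock: 10.63
tool_pos: [0.4376, 0.0994, 0.0286]
eef_rot: [-0.59, 0.59, 0.39, -0.389]
ft_force: [1.2, 0.2, 3.4]
grip_width: 0.0002
```

The force is 3.4 N at about 4.4 mm, so I press on to the stop.

```bash
python3 -m pendant '[{"jaw":1,"tx":0,"ty":1,"tz":0,"wx":0,"wy":0,"wz":0},{"jaw":1,"tx":0,"ty":2,"tz":0,"wx":0,"wy":0,"wz":0},{"jaw":1,"tx":0,"ty":2.5,"tz":0,"wx":0,"wy":0,"wz":0},{"jaw":1,"tx":0,"ty":2.5,"tz":0,"wx":0,"wy":0,"wz":0}]'
```

```text
clock: 10.97
tool_pos: [0.4377, 0.0995, 0.0268]
eef_rot: [0.59, -0.59, -0.39, 0.389]
ft_force: [-3.8, -1.5, 19.9]
grip_width: 0.0001
```

The force jumped to 20 N at TCP z 0.0268, so the button is on its stop. Now I draw clear.

```bash
python3 -m pendant '[{"jaw":1,"tx":0,"ty":-5,"tz":0,"wx":0,"wy":0,"wz":0},{"jaw":1,"tx":0,"ty":-20,"tz":0,"wx":0,"wy":0,"wz":0},{"jaw":1,"tx":0,"ty":-50,"tz":0,"wx":0,"wy":0,"wz":0},{"jaw":1,"tx":0,"ty":-85,"tz":0,"wx":0,"wy":0,"wz":0},{"jaw":1,"tx":0,"ty":-115,"tz":0,"wx":0,"wy":0,"wz":0},{"jaw":1,"tx":0,"ty":-130,"tz":0,"wx":0,"wy":0,"wz":0},{"jaw":1,"tx":0,"ty":-130,"tz":0,"wx":0,"wy":0,"wz":0},{"jaw":1,"tx":0,"ty":-130,"tz":0,"wx":0,"wy":0,"wz":0}]'
python3 - <<'E'
from h import *
from cell import arm,get_image
S=get_image("scene")["img"];S0=np.load("scene0.npz")["img"]
for n,c,h in[("btn",(280,227),[(0,8),(172,180)]),("green",(364,248),[(40,95)]),("blue",(318,242),[(95,130)]),("oil",(396,226),[(0,8),(172,180)])]:
    print(n,[x.round(1) for x in(blob(S0,c,14,h,70)[0],blob(S,c,14,h,70)[0])])
cv2.imwrite("pics/p7.png",S)
print(arm.get_obs()["ft_force"])
E
```

```text
clock: 11.63
tool_pos: [0.4369, 0.0993, 0.1558]
eef_rot: [0.59, -0.59, -0.39, 0.389]
ft_force: [-0.3, 0.7, -0.6]
grip_width: 0.0001
btn [array([279.3, 225.5]), array([279.3, 225.5])]
green [array([363.6, 247.9]), array([363.6, 248. ])]
blue [array([317.3, 241.3]), array([317.3, 241.4])]
oil [array([396.2, 224.5]), array([396.2, 224.5])]
[ 0.17317329  0.20973499 -0.59948825]
```

View pics/p7.png

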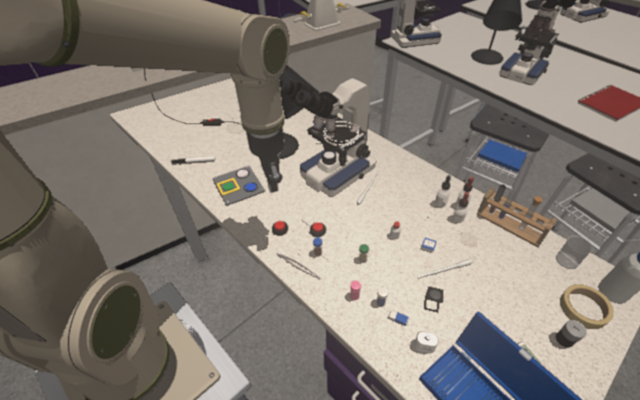

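The gripper is clear of everything, the button is back up at (279,225), and the vials and bystanders stand where they were. I hand in now.

```bash
python3 -c "from cell import ticket; print(ticket.hand_in())"
```

```text
the job is handed in; nothing more can be done
None
```

The check is done and handed in at about 11.7 s of the allowed 72 s; no verdict was reported.

- **Token:** I pointed at the green token in the yellow frame for over 1.3 s, with the fingertips about 25 mm above it.
- **Vial:** I then pointed at the green-capped vial for over 1.3 s, with the fingertips about 25 mm above the cap.
- **Button:** I pressed the left red button to its stop. The force jumped to about 20 N at TCP z 0.0268 m, then I let it come back up and drew clear.

**Last checks:** the force on the tool was back to about zero. In the scene picture the button, green vial, blue vial and oil bottle are all within 0.1 px of where they started. I checked the white vial, counter, eraser and forceps only by eye, and they look unmoved. The two views disagreed by up to 6 mm when I assumed the cap height as 45 mm. Triangulating gave cap heights of 52 mm, close to the true 50 mm, so I used those positions.

One early move was refused because its rows lacked the turn values. The arm did not move, and I sent it again with all the values.

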